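# Set the probe carriage over the loaded nest and pin it

### The arm

A 6-joint arm with a two-finger parallel gripper is mounted at the origin on the work surface. World frame = base frame: x ahead of the robot, y to its left, z up, the work surface at z = 0. Lengths are in m, angles in rad, forces in N, time in s.
With the tool pointing down it reaches from about 0.375 to 0.975 m from the base axis. Payload 3.8 kg.
Tool frame: the origin (TCP) lies at the centre of the arm's flange, where the gripper is bolted on; the fingertips stand 173 mm ahead of it and the grasp point (between the pads) lies 155 mm ahead of it (bot.tip_reach is the distance from the TCP to the fingertips, in m); z points along the fingers, y is the line along which they close (so a half turn about z gives the same grasp; the last joint's range is limited). The gripper opens to 85 mm and grips with 20 to 120 N. Pads are 22 mm wide; open, the fingers measure 114 mm over their backs; the gripper's body (76 mm by 85 mm) begins 54 mm behind the grasp point. The pads swing forward as they close: fully open they stand 13 mm farther back than shut.
Start: joints at [1.214, 0.264, 1.604, -0, 1.274, -0.037], TCP at [0.212, 0.641, 0.405] pointing down, gripper open.
Joint ranges: [-2.63, 2.63], [-0.94, 2.18], [0.31, 2.57], [-1.31, 4.45], [0, 2.66], [-2.55, 2.55]. Speed limits (rad/s): [2.57, 2.57, 3.14, 3.14, 3.14, 3.14].

### API

Orientations are given as a rotation vector (axis times angle).
In Python, from workcell import bot gives the robot as it stands.
- The arm moves only by the tool drive_tool, never from a script. Its arguments are lists of equal length, an entry for each row: "claw": the finger opening in mm, from 0 to 85.4; "slide": the shift along the world's x, y, z each as a share of 0.5 m, from -1 to 1, a list of three; "yaw": the turn about the world's z as a share of 180 degrees, from -1 to 1. A call has 1 to 8 rows; each row is the pose to reach, as a shift and turn from the pose commanded when the call began, turning the shorter way round; what a row does not reach only later rows make up. A row lasts 1/12 s, in which the tool goes at most 41.7 mm and 7.16 degrees, less where a joint would pass 70% of its speed; a pose out of reach is approached as far as the arm can. A call with a number of a shift or a turn outside -1 to 1 is refused whole. A call with a gripper value outside its range is refused whole. The fingers move at their own pace and stop on an object; "newtons" is the grip in N (left out, the last holds). Time passes only in rows, so rows that repeat a pose let the fingers close. It gives the time, the measured TCP pose, the force, the opening and the grip force at its end, in the units of the state.
- bot.read_state(): the state, without advancing time (a new reading comes with each control period).
- bot.read_camera(name): name is "side" or "top" or "wrist"; returns a dict with "color" (420x560x3 uint8, red, green, blue), "depth" (420x560 float32, m along the optical axis (not along the pixel's ray), 0 where there is no reading), "mtx" (3x3 intrinsics, pixels), "eye" and "rotation" of the camera in the world. Camera axes: x right, y up, looking along -z (the intrinsics and any distortion apply to the point x, -y, -z); pixel columns grow to the right and rows downward; lengths in m; the calibration is good to about 2 mm. A picture is of the moment at which its call begins.
- bot.finish_job(): hands the job in; it is judged then, once.
The state is a dict: "time": time; "q": joint angles; "joint_vel": joint speeds; "joint_torque": joint torques, N m; "tool_pos": TCP position; "tcp_rot": TCP orientation; "wrist_force": force on the tool from outside, world axes, zero at the start; "torque": the same for the moment, N m; "width": opening from 0.0 (shut) to 1.0 (fully open); "grip_force": force on a finger pad.
Only numpy, scipy, OpenCV 4.12 (cv2) and the standard library are available. Lean on these libraries where they do the work, as an engineer would, in place of code of your own. Each camera call takes 0.05 s, during which the arm holds its last target. There are 200 camera calls.

### The job

One of the two nests of the test fixture holds a valve block, the other only a flat blanking cover. Slide the probe carriage along its rail by its top knob, fully to the end where the probe stands over the valve block, then take the headed pin from its rest and push it through the slanting fork and carriage lug at that end until its head sits fully home on the fork, and let go. Leave the valve block and the cover in their nests and do not disturb the gauge, ball valve or wrench lying on the bench.

Things in the scene. Friction and masses are not known exactly. Their poses are not given: they have to be found in the camera images.
- fixture: Steel base plate 220 (x) by 270 (y) by 12 mm, fixed on the bench, yaw within 0.25 rad. Origin on the bench under the rail's middle; x away from the robot, rail along y. Two square nests at x = +85, y = +70 and -70 mm: trays 58 mm outside, 48 mm inside, floor 17 mm and rim 20 mm above the bench. Two forks on the robot's side at x = -50, y = +70 and -70 mm.
- fork_left (a point): Seat of the fork at the +y end: bore centre on the outer face of its upper plate, 68 mm above the bench. A fork is two parallel 8 mm plates 36 mm square, 12 mm apart, with a common 15 mm bore (chamfered) whose axis leans 35 deg from vertical towards the fixture's -x (the robot). An end wall on the outer y side is level with the upper plate.
- fork_right (a point): The same seat point of the identical fork at the -y end. With the carriage at a fork its top plate juts out to within 11 mm of straight above the seat, so a vertical gripper does not fit at the bore: come in tilted along the bore axis.
- carriage (a joint): Probe carriage's position on the rail, m, positive to fixture +y; stops at -0.070 and +0.070, where its lug's bore lines up with a fork's. Friction 2.5 N; stays where left. Column 34 by 50 mm with a top plate 60 mm wide (y), from fixture x = -45 to +25 mm, 145 to 165 mm above the bench. A micrometer sticks out to +y, to 69 mm from the middle, 105 mm high.
- knob (a point): Middle of the black upright knob on top of the carriage (22 mm across, 30 mm tall, from 179 to 209 mm above the bench), at fixture x = 0, y = joint value. Moves with the carriage.
- probe_tip (a point): Lower end of the probe, 8 mm across, 76 mm above the bench, at fixture x = +85 mm, y = joint value; carried by a black arm on the carriage's far side, top at 180 mm. Passes 11 mm above the valve block.
- lug (a point): Slanting aluminium tongue on the carriage's robot side, 8 mm thick, 30 mm wide, 15 mm bore; slides in between the fork plates. Origin: bore centre on its upper face, at fixture x = -50, z = 60 mm, y = joint value. Its z is the bore axis, up and towards the robot, 35 deg from vertical; y as the fixture's. The fork's seat is at z = +10 mm: a pin fully home has its origin at (0, 0, 10 mm) here.
- pin: Steel headed pin. Origin on its axis at the underside of the head; z points along the axis to the grip end. Shank 12 mm across, 36 mm long below the origin, its last 9 mm tapering to 6 mm; head disc 24 mm across, 4 mm thick; above it a round grip 16 mm across from z = 4 to 38 mm. 90 g.
- pin_rest: Black block 56 by 56 by 45 mm, fixed to the bench on either side of the fixture, with an upright hole in which the pin stands at the start, head on the block's top. Origin: centre of its underside.
- valve_block: Aluminium block 44 by 44 by 36 mm with a brass port 24 mm across and 12 mm high on top, lying loose in one nest. Origin: centre of its underside.
- blank_cover: Flat aluminium plate 44 by 44 by 6 mm with two small screw heads, lying loose in the other nest. Origin: centre of its underside.
- gauge: Bystander: round dial gauge lying face up, 68 mm across, 26 mm thick, with a brass stem. Origin: centre of its underside.
- ball_valve: Bystander: small brass ball valve 70 mm long with a flat blue handle, 40 mm tall. Origin: centre of its underside.
- wrench: Bystander: steel wrench 150 mm long lying flat. Origin: its middle, on the bench.
Not all that is in view belongs to the job. Of the things like the pin, leave any that is red or turquoise; of the rest the smaller one is meant.

How it is judged:
By the outcome, as a careful person would: the job done as asked, in the order asked, and still so for the second after the job is handed in, with the robot touching nothing.
It also fails if it takes over 51 s, if anything falls off the work surface, if the arm or the gripper's body presses on something with over 40 N, if the wrist force passes 120 N, or if a joint passes its speed limit or range.

## Working session

There is one attempt and no reset: what is moved stays moved. The work goes in short steps, Python scripts to look and compute and a tool call to move; the robot and the scene stay as the last step left them, time stands still between calls to the robot, and variables do not carry over. Pictures are saved under pics/ and viewed, at most 10 in all, crops included, and the job is handed in when it is done.

Besides the shell and the picture viewer there is one more tool, called after "Emit:" in YAML: its name, and indented under it one key for each argument. drive_tool: Moves the arm, as the interface text tells. Shift numbers are shares of 0.5 m and turn numbers shares of 180 degrees, none past 1 either way. Its arguments: {"type":"object","properties":{"claw":{"type":"array","items":{"type":"number"}},"slide":{"type":"array","items":{"type":"array","items":{"type":"number"}}},"yaw":{"type":"array","items":{"type":"number"}},"newtons":{"type":"number"}},"required":["claw","slide","yaw"]}

```bash
mkdir -p pics && cat > h.py <<'E'
import numpy as np, cv2, pickle
from workcell import bot
def shot(n,f):
    c=bot.read_camera(n); pickle.dump(c,open(f'pics/{f}.pkl','wb')); cv2.imwrite(f'pics/{f}.png',c['color'][:,:,::-1]); return c
def load(f): return pickle.load(open(f'pics/{f}.pkl','rb'))
def world(c,u,v,d):
    K=c['mtx']; p=np.array([(u-K[0,2])/K[0,0]*d,-(v-K[1,2])/K[1,1]*d,-d]); return c['rotation']@p+c['eye']
def ray_z(c,u,v,z):
    r=world(c,u,v,1.)-c['eye']; return c['eye']+r*(z-c['eye'][2])/r[2]
def cloud(c):
    d=c['depth']; v,u=np.mgrid[:d.shape[0],:d.shape[1]]; K=c['mtx']
    P=np.stack([(u-K[0,2])/K[0,0]*d,-(v-K[1,2])/K[1,1]*d,-d],-1); return P@c['rotation'].T+c['eye']
def pix(c,p):
    q=c['rotation'].T@(np.array(p)-c['eye']); K=c['mtx']; return K[0,0]*q[0]/-q[2]+K[0,2], K[1,1]*q[1]/q[2]+K[1,2]
E
python3 - <<'E'
from h import *
for n in ('top','side'):
    c=shot(n,n+'0'); print(n,c['eye'].round(3),c['rotation'].round(2).tolist(),c['mtx'].round(1).tolist(),[k for k in c])
s=bot.read_state(); print({k:np.round(v,3).tolist() for k,v in s.items()})
E
```

```text
top [ 0.349 -0.019  1.13 ] [0.16, -0.17, -1.67] [[391.8, 0.0, 276.7], [0.0, 391.8, 209.9], [0.0, 0.0, 1.0]] ['color', 'depth', 'mtx', 'eye', 'rotation']
side [ 0.509 -0.827  0.807] [0.87, -0.03, -0.09] [[467.5, 0.0, 283.4], [0.0, 467.5, 210.5], [0.0, 0.0, 1.0]] ['color', 'depth', 'mtx', 'eye', 'rotation']
{'time': 0.1, 'q': [1.214, 0.265, 1.605, -0.0, 1.274, -0.037], 'joint_vel': [0.0, -0.002, -0.002, 0.002, -0.001, 0.002], 'joint_torque': [0.0, -51.67, -36.859, -0.0, 0.006, -0.0], 'tool_pos': [0.212, 0.64, 0.403], 'tcp_rot': [-0.5, -3.101, 0.003], 'wrist_force': [-0.186, -0.263, -0.308], 'torque': [-0.028, 0.008, -0.005], 'grip_force': 0.0, 'width': 1.0}
```

View pics/top0.png

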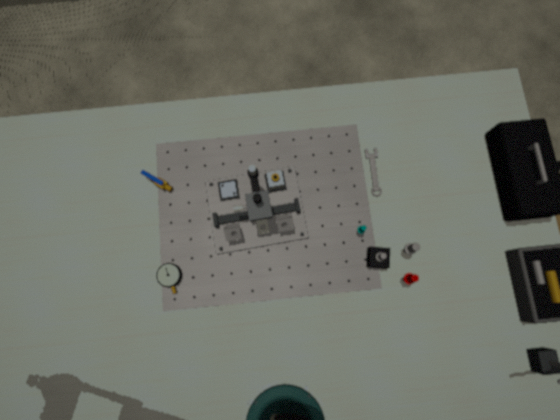

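View pics/side0.png

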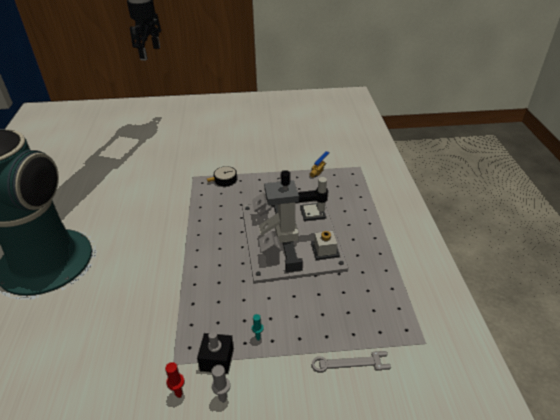

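```bash
sed -i "s/c=bot.read_camera(n);/c=bot.read_camera(n); c['rotation']=cv2.Rodrigues(np.array(c['rotation'],float))[0];/" h.py && python3 - <<'E'
from h import *
a=shot('top','top1'); b=shot('side','side1')
im=a['color'][:,:,::-1]
A=cv2.resize(im[150:270,200:320],None,fx=5,fy=5,interpolation=cv2.INTER_CUBIC); 
B=cv2.resize(im[210:290,345:425],(600,600),interpolation=cv2.INTER_CUBIC)
cv2.imwrite('pics/cA.png',A); 
S=b['color'][160:410,150:420,::-1]; cv2.imwrite('pics/cS.png',cv2.resize(S,None,fx=2.4,fy=2.4,interpolation=cv2.INTER_CUBIC))
P=cloud(a)
print('bench z',np.median(P[100:130,150:350,2]), 'board',np.median(P[280:300,200:350,2]))
# pins by height in right region
Z=P[215:285,345:425,2]
for n,(u0,u1,v0,v1) in dict(rest=(366,392,244,272),turq=(354,370,222,240),big=(401,421,240,260),red=(401,421,270,288),knob=(250,268,188,210),car=(240,285,185,225)).items():
    Q=P[v0:v1,u0:u1].reshape(-1,3); top=np.percentile(Q[:,2],99); m=Q[:,2]>top-.008; print(n,top.round(4),Q[m].mean(0).round(4),m.sum(),np.ptp(Q[m],axis=0).round(3))
Q=P[244:272,366:392]; m=(Q[...,2]>.03)&(Q[...,2]<.05); X=Q[m][:,:2].astype(np.float32); print('rest top',cv2.minAreaRect(X))
E
```

```text
bench z -0.0007522976722996733 board -0.0004545050129352024
rest 0.0834 [ 0.4179 -0.3059  0.0815] 28 [0.013 0.012 0.01 ]
turq 0.213 [ 0.3491 -0.0186  1.1304] 3 [0. 0. 0.]
big 0.1029 [ 0.4318 -0.3908  0.0994] 52 [0.019 0.02  0.009]
red 0.0985 [ 0.3521 -0.3751  0.096 ] 52 [0.019 0.019 0.009]
knob 0.2107 [0.5732 0.0093 0.238 ] 62 [0.241 0.038 0.927]
car 0.2099 [0.5565 0.0072 0.3046] 67 [0.241 0.038 0.927]
rest top ((0.41856205463409424, -0.3067587912082672), (0.05754460394382477, 0.05650307983160019), 79.3115005493164)
```

View pics/cA.png

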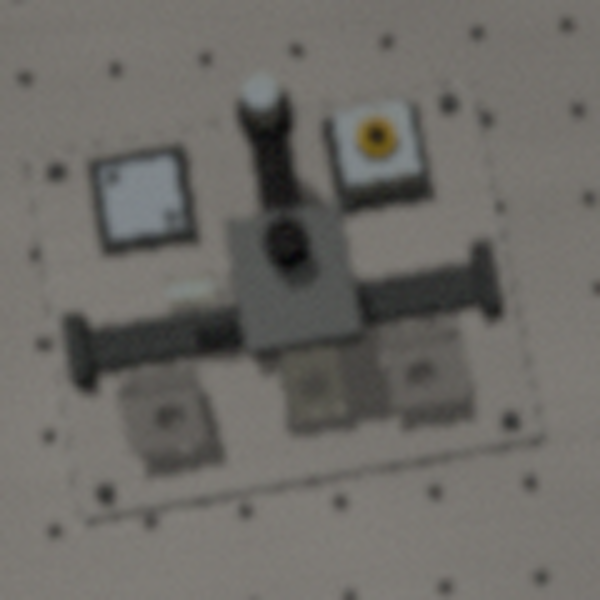

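View pics/cS.png

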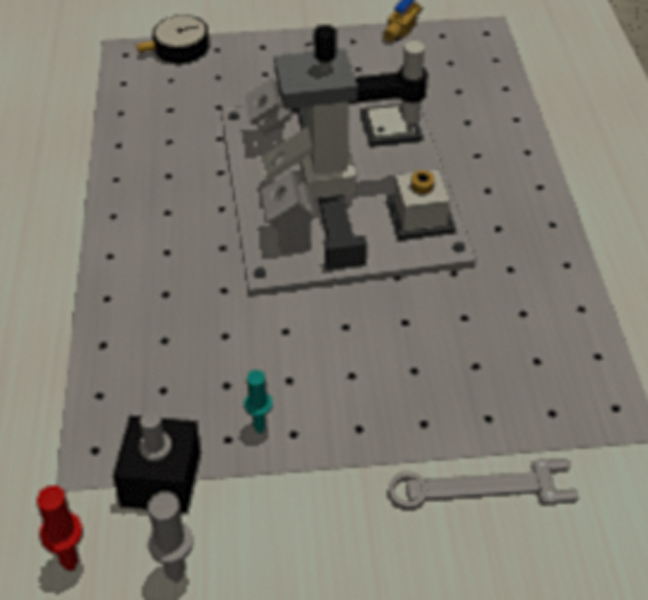

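```bash
python3 - <<'E'
from h import *
a=load('top1')
W=lambda x,y,z: ray_z(a,200+x/5-.4,150+y/5-.4,z)
s=[W(*p,.012) for p in ((57,172),(449,103),(106,495),(511,421))]
print('screws',np.round(s,4).tolist(),'mid',np.mean(s,0).round(4))
pts=dict(forkL=(W(170,415,.068),(-50,70)),forkR=(W(422,372,.068),(-50,-70)),valve=(W(377,137,.065),(85,-70)),
 cover=(W(141,198,.023),(85,70)))
A=np.array([p[0][:2] for p in pts.values()]); B=np.array([p[1] for p in pts.values()])/1000
ca,cb=A.mean(0),B.mean(0); H=(B-cb).T@(A-ca); yaw=np.arctan2(H[0,1]-H[1,0],H[0,0]+H[1,1]); R=np.array([[np.cos(yaw),-np.sin(yaw)],[np.sin(yaw),np.cos(yaw)]])
o=ca-R@cb; print('yaw',yaw,'org',o); print('res mm',((A-ca-(B-cb)@R.T)*1000).round(1).tolist())
for i,j in((0,1),(2,3)): d=s[i]-s[j]; print('yaw scr',np.arctan2(-d[0],d[1]))
for i,j in((0,2),(1,3)): d=s[i]-s[j]; print('yaw scr x',np.arctan2(d[1],d[0]))
# knob
for n,p in (('knob',W(290,243,.209)),('lug',W(316,382,.060)),('probe',W(262,93,.18))): print(n,p.round(4),'fix',(R.T@(p[:2]-o)*1000).round(1))
P=cloud(a); Q=P[188:212,240:275].reshape(-1,3); m=(Q[:,2]>.2)&(Q[:,2]<.22); k=Q[m].mean(0); print('knob depth',k.round(4),(R.T@(k[:2]-o)*1000).round(1),m.sum())
Q=P[188:225,240:275].reshape(-1,3); m=(Q[:,2]>.158)&(Q[:,2]<.172); r=cv2.minAreaRect(Q[m][:,:2].astype(np.float32)); print('plate',r,(R.T@(np.array(r[0])-o)*1000).round(1))
Rt=R
for n in ('rest','big'): pass
p=np.array([.4183,-.3065]); print('pin fix',(R.T@(p-o)*1000).round(1))
b=load('side1')
for q in ((-50,70,68),(-50,-70,68),(0,9,209)):
    w=np.r_[R@np.array(q[:2])/1000+o,q[2]/1000]; print('side',((np.array(pix(b,w))-[150,160])*2.4).round(0), 'world',w.round(4))
E
```

```text
screws [[0.6823, 0.1468, 0.012], [0.7008, -0.0887, 0.012], [0.4883, 0.1318, 0.012], [0.507, -0.1034, 0.012]] mid [0.5946 0.0216 0.012 ]
yaw 0.07520412235652219 org [0.57735639 0.02049043]
res mm [[-0.7, -0.3], [-1.7, -0.6], [1.0, 0.2], [1.4, 0.7]]
yaw scr 0.07828413083958165
yaw scr 0.07922116776988009
yaw scr x 0.0769407295457663
yaw scr x 0.07582921866915977
knob [0.5765 0.0078 0.209 ] fix [ -1.9 -12.6]
lug [0.5329 0.0051 0.06  ] fix [-45.5 -12. ]
probe [0.663  0.0156 0.18  ] fix [ 85.1 -11.3]
knob depth [0.5805 0.0102 0.2081] [  2.4 -10.5] 61
plate ((0.5710751414299011, 0.009666122496128082), (0.07020804286003113, 0.05963423103094101), 4.663504123687744) [ -7.1 -10.3]
pin fix [-183.2 -314.1]
side [264. 100.] world [0.5222 0.0865 0.068 ]
side [282. 191.] world [ 0.5328 -0.0531  0.068 ]
side [319.  17.] world [0.5767 0.0295 0.209 ]
```

Emit:
drive_tool:
  claw: [45, 45, 45, 45, 45, 45, 45, 45]
  slide:
    - [0.34, -0.57, 0]
    - [0.34, -0.57, 0]
    - [0.34, -0.57, 0]
    - [0.34, -0.57, 0]
    - [0.34, -0.57, 0]
    - [0.34, -0.57, 0]
    - [0.34, -0.57, 0]
    - [0.34, -0.57, 0]
  yaw: [0.126, 0.126, 0.126, 0.126, 0.126, 0.126, 0.126, 0.126]

```text
time: 0.87
tool_pos: [0.3827, 0.3538, 0.4047]
tcp_rot: [-0.12, 3.139, -0.0]
wrist_force: [1.2, -0.5, 0.3]
width: 0.527
grip_force: 0.0
```

Emit:
drive_tool:
  claw: [45, 45, 45, 45, 45, 45, 45, 45]
  slide:
    - [0.39, -0.56, 0]
    - [0.39, -0.56, 0]
    - [0.39, -0.56, 0]
    - [0.39, -0.56, 0]
    - [0.39, -0.56, 0]
    - [0.39, -0.56, 0]
    - [0.39, -0.56, 0]
    - [0.39, -0.56, 0]
  yaw: [0, 0, 0, 0, 0, 0, 0, 0]

```text
time: 1.53
tool_pos: [0.5734, 0.0802, 0.4047]
tcp_rot: [-0.119, 3.139, 0.0]
wrist_force: [0.4, 0.8, -0.1]
width: 0.522
grip_force: 0.0
```

Emit:
drive_tool:
  claw: [45, 45, 45, 45, 45]
  slide:
    - [0, -0.12, 0]
    - [0, -0.13, 0]
    - [0, -0.13, 0]
    - [0, -0.13, 0]
    - [0, -0.13, 0]
  yaw: [0, 0, 0, 0, 0]

```text
time: 1.95
tool_pos: [0.5726, 0.0175, 0.4045]
tcp_rot: [0.119, -3.139, -0.001]
wrist_force: [0.2, -0.7, -0.7]
width: 0.53
grip_force: 0.0
```

```bash
python3 - <<'E'
from h import *
c=shot('wrist','w0'); s=bot.read_state(); print(s['tool_pos'],s['width'])
print('eye',c['eye'],'rot',c['rotation'].round(2).tolist())
P=cloud(c);Z=P[...,2]; m=(Z>.195)&(Z<.222); print(m.sum())
v,u=np.nonzero(m); 
n,l,st,ce=cv2.connectedComponentsWithStats(m.astype(np.uint8))
for i in range(1,n):
    if st[i,4]>60: Q=P[l==i]; print(st[i],Q.mean(0).round(4),Q.min(0).round(3),Q.max(0).round(3))
E
```

```text
[0.5725269  0.01804072 0.40460615] 0.523889385314825
eye [0.49076996 0.01211777 0.37330148] rot [[-0.08, -0.95, -0.32], [1.0, -0.07, -0.02], [0.0, -0.32, 0.95]]
1480
[ 248  236   41   46 1480] [0.5757 0.012  0.2068] [0.567 0.001 0.195] [0.589 0.023 0.211]
```

View pics/w0.png

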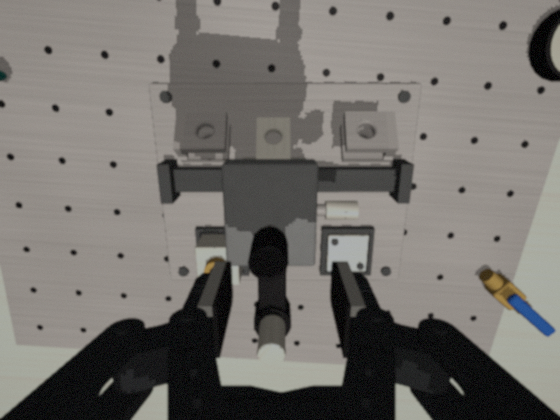

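```bash
python3 - <<'E'
from h import *
c=load('w0')
L=ray_z(c,367,129,.068); R=ray_z(c,206,130,.068); d=L-R
print('L',L.round(4),'R',R.round(4),np.hypot(*d[:2]).round(4),'yaw',np.arctan2(-d[0],d[1]).round(4))
t=np.arctan2(-d[0],d[1]); m=(L+R)/2; print('org',m[:2]+.05*np.array([np.cos(t),np.sin(t)]))
for n,(u,v) in dict(a=(166,97),b=(404,97),c=(183,271),d=(387,271)).items(): print(n,ray_z(c,u,v,.012).round(4))
print('lug',ray_z(c,272,136,.06).round(4))
print('force',bot.read_state()['wrist_force'])
E
```

```text
L [0.516  0.0885 0.068 ] R [ 0.5276 -0.05    0.068 ] 0.139 yaw 0.083
org [0.57162554 0.02340777]
a [ 0.5051 -0.1012  0.012 ]
b [0.487  0.1343 0.012 ]
c [ 0.6987 -0.0868  0.012 ]
d [0.6803 0.1511 0.012 ]
lug [0.5293 0.0071 0.06  ]
force [-0.42401122 -0.0927354   0.75045298]
```

Emit:
drive_tool:
  claw: [45, 45, 45, 45, 45, 45, 45, 45]
  slide:
    - [0.01, -0.014, 0]
    - [0.01, -0.014, -0.05]
    - [0.01, -0.014, -0.086]
    - [0.01, -0.014, -0.086]
    - [0.012, -0.04, -0.086]
    - [0.014, -0.065, -0.086]
    - [0.016, -0.09, -0.086]
    - [0.018, -0.115, -0.086]
  yaw: [0, 0, 0, 0, 0, 0, 0, 0]

```text
time: 2.67
tool_pos: [0.5819, -0.0412, 0.3625]
tcp_rot: [-0.12, 3.139, 0.001]
wrist_force: [-1.3, 3.0, -1.9]
width: 0.53
grip_force: 1.7
```

Emit:
drive_tool:
  claw: [45, 45, 45, 45]
  slide:
    - [0.001, -0.015, 0]
    - [0.0022, -0.03, 0]
    - [0.003, -0.04, 0]
    - [0.003, -0.04, 0]
  yaw: [0, 0, 0, 0]

```text
time: 3.0
tool_pos: [0.5834, -0.0603, 0.3625]
tcp_rot: [-0.117, 3.139, 0.005]
wrist_force: [-1.7, 6.9, 0.6]
width: 0.528
grip_force: 3.5
```

Emit:
drive_tool:
  claw: [45, 45, 45, 45]
  slide:
    - [0.0004, -0.006, 0]
    - [0.001, -0.012, 0]
    - [0.001, -0.012, 0]
    - [0.001, -0.012, 0]
  yaw: [0, 0, 0, 0]

```text
time: 3.33
tool_pos: [0.5836, -0.0621, 0.3623]
tcp_rot: [-0.118, 3.139, 0.019]
wrist_force: [-2.6, 21.3, 2.2]
width: 0.527
grip_force: 11.0
```

```bash
python3 - <<'E'
from h import *
c=shot('wrist','w1')
cv2.imwrite('pics/cw1.png',cv2.resize(c['color'][60:240,150:420,::-1],None,fx=2.9,fy=2.9,interpolation=cv2.INTER_CUBIC))
P=cloud(c);Z=P[...,2]; m=(Z>.195)&(Z<.222)
n,l,st,ce=cv2.connectedComponentsWithStats(m.astype(np.uint8))
for i in range(1,n):
    if st[i,4]>200: Q=P[l==i]; print(st[i],Q.min(0).round(3),Q.max(0).round(3))
E
```

```text
[ 183  262   50   83 1599] [ 0.573 -0.096  0.195] [ 0.596 -0.081  0.222]
[ 284  262   96   82 3942] [ 0.569 -0.058  0.195] [ 0.593 -0.024  0.222]
```

View pics/cw1.png

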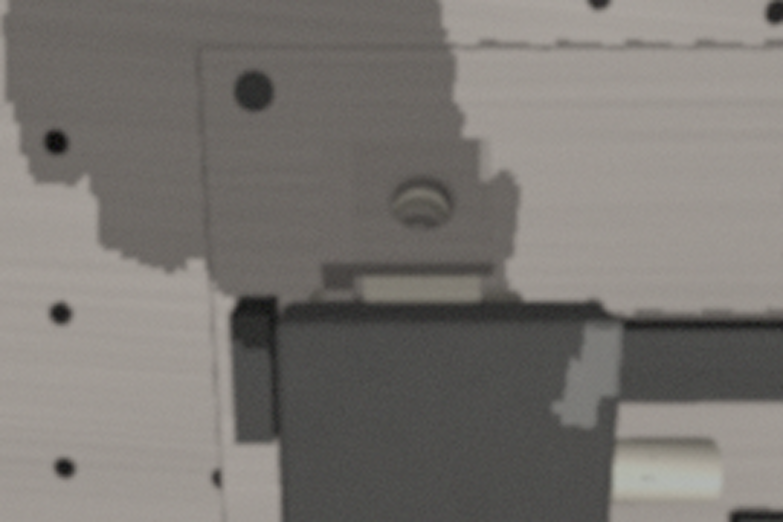

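```bash
python3 - <<'E'
from h import *
c=load('w1')
print('seat',ray_z(c,150+421/2.9-.33,60+204/2.9-.33,.068).round(4))
P=cloud(c)
print('screw',ray_z(c,150+254/2.9-.33,60+91/2.9-.33,.012).round(4))
# plate face points around bore, local plane
for (x,y) in ((370,204),(421,160),(470,204),(421,250),(421,160)): u,v=int(150+x/2.9),int(60+y/2.9); print((x,y),np.median(P[v-1:v+2,u-1:u+2].reshape(-1,3),0).round(4))
print(bot.read_state()['tool_pos'])
E
```

```text
seat [ 0.5284 -0.0517  0.068 ]
screw [ 0.5047 -0.1015  0.012 ]
(370, 204) [ 0.5294 -0.065   0.0684]
(421, 160) [ 0.5181 -0.0522  0.0606]
(470, 204) [ 0.5274 -0.039   0.0689]
(421, 250) [ 0.5391 -0.0511  0.0759]
(421, 160) [ 0.5181 -0.0522  0.0606]
[ 0.58361025 -0.06205797  0.36229456]
```

Emit:
drive_tool:
  claw: [45, 45, 45, 45, 45, 45, 45, 45]
  slide:
    - [0, 0.02, 0]
    - [0, 0.02, 0.08]
    - [0, 0.02, 0.1]
    - [-0.04, -0.04, 0.1]
    - [-0.08, -0.11, 0.1]
    - [-0.12, -0.18, 0.1]
    - [-0.16, -0.25, 0.1]
    - [-0.2, -0.32, 0.1]
  yaw: [0, 0, 0, 0, 0, 0, 0, 0]

```text
time: 4.05
tool_pos: [0.4828, -0.2285, 0.4133]
tcp_rot: [-0.12, 3.136, -0.005]
wrist_force: [1.1, -0.9, 0.3]
width: 0.522
grip_force: 0.0
```

Emit:
drive_tool:
  claw: [45, 45, 45, 45, 45]
  slide:
    - [-0.06, -0.07, 0]
    - [-0.13, -0.154, 0]
    - [-0.13, -0.154, 0]
    - [-0.13, -0.154, 0]
    - [-0.13, -0.154, 0]
  yaw: [0, 0, 0, 0, 0]

```text
time: 4.47
tool_pos: [0.4181, -0.3049, 0.4129]
tcp_rot: [-0.114, 3.137, -0.004]
wrist_force: [-0.4, -0.2, -0.0]
width: 0.526
grip_force: 0.0
```

```bash
python3 - <<'E'
from h import *
c=shot('wrist','w2'); print(bot.read_state()['tool_pos'])
P=cloud(c);Z=P[...,2]
for lo,hi in ((.07,.11),(.03,.06)):
  m=(Z>lo)&(Z<hi)
  n,l,st,ce=cv2.connectedComponentsWithStats(m.astype(np.uint8))
  for i in range(1,n):
    if st[i,4]>150: Q=P[l==i]; print(lo,st[i],Q.min(0).round(4),Q.max(0).round(4))
cv2.imwrite('pics/cw2.png',c['color'][:,:,::-1])
E
```

```text
[ 0.4187411  -0.30398829  0.41264187]
0.07 [187  87  32  28 692] [ 0.3385 -0.3842  0.0701] [ 0.3591 -0.3639  0.0995]
0.07 [272 173  18  19 273] [ 0.4069 -0.3132  0.0708] [ 0.422  -0.2978  0.0846]
0.07 [168 177  33  32 737] [ 0.4177 -0.4005  0.0701] [ 0.4385 -0.3795  0.1028]
0.07 [306 256  16  15 190] [ 0.4887 -0.2743  0.07  ] [ 0.5045 -0.2592  0.0751]
0.07 [ 482  304   78   66 2743] [ 0.5282 -0.0772  0.07  ] [ 0.5892 -0.0227  0.11  ]
0.03 [197  81  32  37 435] [ 0.3333 -0.3864  0.0465] [ 0.3646 -0.3586  0.06  ]
0.03 [ 247  138   70   70 2910] [ 0.3824 -0.338   0.0301] [ 0.448  -0.2727  0.0598]
0.03 [177 166  34  34 424] [ 0.4124 -0.4057  0.0477] [ 0.4447 -0.374   0.0597]
0.03 [300 238  23  21 297] [ 0.4849 -0.2787  0.0354] [ 0.5063 -0.2545  0.0599]
0.03 [ 458  280   72   66 1392] [ 0.5111 -0.0809  0.03  ] [ 0.5927 -0.034   0.06  ]
0.03 [440 309  17  17 198] [ 0.5654 -0.1035  0.0301] [ 0.5811 -0.0896  0.0439]
```

View pics/cw2.png

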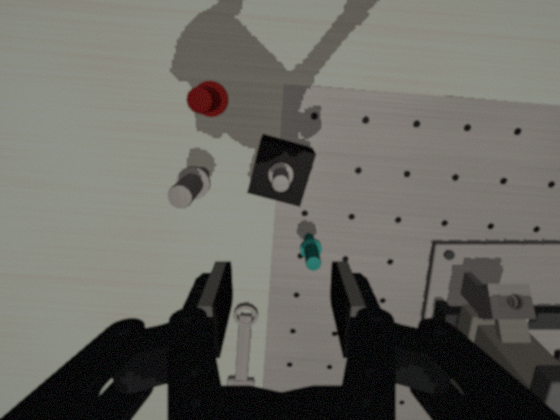

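Emit:
drive_tool:
  claw: [45, 45, 45, 45, 45, 45, 14, 14]
  slide:
    - [-0.004, -0.005, -0.08]
    - [-0.004, -0.005, -0.16]
    - [-0.004, -0.005, -0.24]
    - [-0.004, -0.005, -0.31]
    - [-0.004, -0.005, -0.354]
    - [-0.004, -0.005, -0.354]
    - [-0.004, -0.005, -0.354]
    - [-0.004, -0.005, -0.354]
  yaw: [0, 0, 0, 0, 0, 0, 0, 0]
  newtons: 40

```text
time: 5.18
tool_pos: [0.4182, -0.3059, 0.2364]
tcp_rot: [-0.122, 3.137, -0.003]
wrist_force: [0.2, -0.3, 0.4]
width: 0.253
grip_force: 0.0
```

Emit:
drive_tool:
  claw: [5, 5, 5, 5]
  slide:
    - [0, 0, 0]
    - [0, 0, 0]
    - [0, 0, 0]
    - [0, 0, 0]
  yaw: [0, 0, 0, 0]

```text
time: 5.52
tool_pos: [0.4179, -0.3064, 0.237]
tcp_rot: [-0.119, 3.135, -0.004]
wrist_force: [1.1, 1.0, 7.0]
width: 0.166
grip_force: 39.6
```

Emit:
drive_tool:
  claw: [5, 5, 5, 5]
  slide:
    - [0, 0, 0.02]
    - [0, 0, 0.04]
    - [0, 0, 0.06]
    - [0, 0, 0.06]
  yaw: [0, 0, 0, 0]

```text
time: 5.85
tool_pos: [0.4174, -0.3065, 0.2676]
tcp_rot: [-0.119, 3.137, -0.004]
wrist_force: [-0.8, -0.1, -1.1]
width: 0.171
grip_force: 39.3
```

```bash
python3 - <<'E'
from h import *
c=shot('side','s2'); p=pix(c,(.418,-.306,.07)); u,v=map(int,p); print(u,v)
u0=max(u-60,0);v0=max(v-60,0); cv2.imwrite('pics/cs2.png',cv2.resize(c['color'][v0:v0+90,u0:u0+120,::-1],None,fx=6,fy=6,interpolation=cv2.INTER_CUBIC)); print(u0,v0, bot.read_state()['width'])
for z in (.045,.075,.079,.113): print(z,[((a-b+.5)*6).round() for a,b in zip(pix(c,(.418,-.306,z)),(u0,v0))])
E
```

```text
214 337
154 277 0.16543891005369815
0.045 [np.float64(373.0), np.float64(411.0)]
0.075 [np.float64(363.0), np.float64(354.0)]
0.079 [np.float64(361.0), np.float64(347.0)]
0.113 [np.float64(349.0), np.float64(279.0)]
```

View pics/cs2.png

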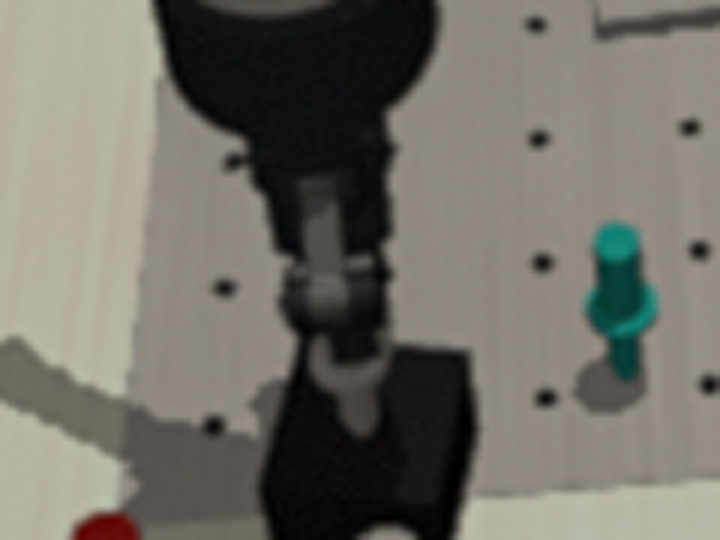

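Emit:
drive_tool:
  claw: [5, 5, 5, 5, 5, 5, 5, 5]
  slide:
    - [-0.015, -0.0011, -0.001]
    - [-0.028, -0.0022, -0.002]
    - [-0.039, -0.003, -0.004]
    - [-0.05, -0.0039, -0.0078]
    - [-0.06, -0.0046, -0.012]
    - [-0.07, -0.0054, -0.017]
    - [-0.078, -0.006, -0.022]
    - [-0.078, -0.006, -0.022]
  yaw: [0, 0, 0, 0, 0, 0, 0, 0]

```text
time: 6.57
tool_pos: [0.3776, -0.3094, 0.2548]
tcp_rot: [-0.118, 3.137, -0.003]
wrist_force: [2.9, -0.1, 5.3]
width: 0.173
grip_force: 42.9
```

```bash
python3 - <<'E'
from h import *
c=shot('side','s3'); u0,v0=154,277
cv2.imwrite('pics/cs3.png',cv2.resize(c['color'][v0:v0+90,u0:u0+120,::-1],None,fx=6,fy=6,interpolation=cv2.INTER_CUBIC)); print(bot.read_state()['width'])
E
```

```text
0.1712698518070944
```

View pics/cs3.png

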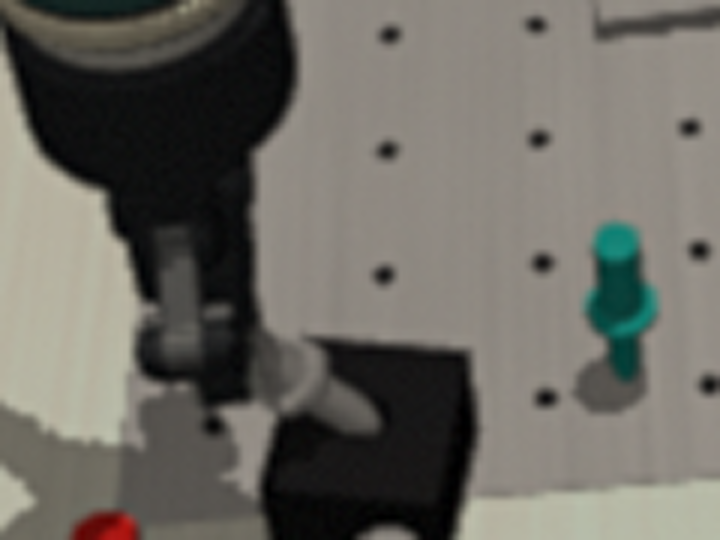

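```bash
python3 - <<'E'
from h import *
c=load('s3'); f=np.array([-.997,-.077,0])
tip=np.array([.419,-.306,.040])
for t in (20,25,30,35,40,45):
    a=f*np.sin(np.radians(t))+np.array([0,0,np.cos(np.radians(t))])
    p=[(np.array(pix(c,tip+a*s))-[154,277]+.5)*6 for s in (0,.018,.036)]
    d=p[0]-p[2]; print(t,np.round(p,0).tolist(),np.degrees(np.arctan2(d[1],d[0])).round(1))
P=cloud(c)
g=c['color'].astype(int); crop=(slice(330,352),slice(196,222))
Q=P[crop]; G=g[crop].sum(-1); m=(G>200)&(Q[...,2]>.048)&(Q[...,2]<.12); X=Q[m]; print(m.sum(),X.mean(0).round(4)); 
u,s,vt=np.linalg.svd(X-X.mean(0)); print(vt[0].round(3),s.round(4), 'tilt',np.degrees(np.arccos(abs(vt[0][2]))))
E
```

```text
20 [[378.0, 420.0], [352.0, 391.0], [326.0, 362.0]] 48.2
25 [[378.0, 420.0], [348.0, 393.0], [317.0, 366.0]] 41.7
30 [[378.0, 420.0], [343.0, 395.0], [308.0, 370.0]] 35.8
35 [[378.0, 420.0], [339.0, 397.0], [300.0, 374.0]] 30.5
40 [[378.0, 420.0], [336.0, 400.0], [293.0, 379.0]] 25.6
45 [[378.0, 420.0], [332.0, 402.0], [286.0, 384.0]] 21.2
166 [ 0.4016 -0.3138  0.0732]
[ 0.53   0.059 -0.846] [0.1745 0.0692 0.0416] tilt 32.229494217736146
```

Emit:
drive_tool:
  claw: [5, 5, 5, 5, 5, 5, 5, 5]
  slide:
    - [-0.01, -0.0008, -0.006]
    - [-0.01, -0.0008, -0.006]
    - [-0.024, -0.002, 0.014]
    - [-0.039, -0.003, 0.035]
    - [-0.039, -0.003, 0.1]
    - [-0.039, -0.003, 0.17]
    - [-0.039, -0.003, 0.2]
    - [-0.039, -0.003, 0.2]
  yaw: [0, 0, 0, 0, 0, 0, 0, 0]

```text
time: 7.28
tool_pos: [0.3583, -0.3112, 0.3581]
tcp_rot: [-0.119, 3.135, -0.008]
wrist_force: [0.9, -0.8, -1.3]
width: 0.165
grip_force: 41.9
```

```bash
cat > pinfit.py <<'E'
from h import *
import sys
from scipy.optimize import minimize
def run(name,f):
    c=shot(name,f); s=bot.read_state(); t=np.array(s['tool_pos']); P=cloud(c)
    rel=P-t; m=(P[...,2]>.03)&(abs(rel[...,1])<.02)&(abs(rel[...,0])<.08)&(rel[...,2]<-.12)&(rel[...,2]>-.26)&(c['depth']>0)
    return c,t,rel,m
if __name__=='__main__':
    for n in ('side','wrist'):
        c,t,rel,m=run(n,sys.argv[1]+n[0]); print(n,t.round(4),m.sum())
        for lo in np.arange(-.26,-.12,.01):
            k=m&(rel[...,2]>=lo)&(rel[...,2]<lo+.01)
            if k.sum()>3: q=rel[k]*1000; print(int(lo*1000),k.sum(),q.min(0).round(0),q.max(0).round(0),c['color'][k].mean(0).round(0))
E
python3 pinfit.py a
```

```text
side [ 0.3578 -0.3106  0.3556] 329
-209 17 [  36.   -7. -207.] [  46.    0. -200.] [93. 89. 84.]
-199 43 [  26.   -8. -200.] [  45.    3. -190.] [94. 90. 85.]
-189 46 [  11.  -13. -189.] [  38.    1. -180.] [95. 91. 86.]
-179 79 [  13.  -15. -180.] [  32.    9. -170.] [101.  97.  92.]
-169 64 [  -8.  -18. -170.] [  31.    9. -160.] [90. 87. 82.]
-159 47 [  -8.  -19. -160.] [  19.    9. -150.] [69. 68. 63.]
-149 18 [  10.  -17. -149.] [  14.   13. -140.] [63. 62. 57.]
-139 6 [  11.  -20. -139.] [  15.    5. -131.] [41. 40. 38.]
-129 9 [   8.  -20. -127.] [  16.   18. -120.] [22. 23. 22.]
wrist [ 0.3573 -0.31    0.3535] 6841
-189 25 [   9.   -6. -187.] [  13.    8. -183.] [63. 60. 58.]
-179 367 [  -4.   -7. -177.] [  29.   10. -170.] [104. 100.  96.]
-169 501 [ -12.  -20. -170.] [  22.   19. -160.] [35. 35. 33.]
-159 1650 [ -12.  -20. -160.] [  14.   20. -150.] [55. 53. 51.]
-149 1315 [ -12.  -20. -150.] [  12.   20. -140.] [42. 41. 39.]
-139 1248 [ -14.  -20. -140.] [  12.   20. -130.] [31. 30. 29.]
-129 1735 [ -15.  -20. -130.] [  13.   20. -120.] [13. 13. 14.]
```

```bash
cat > fit.py <<'E'
from pinfit import *
from scipy.optimize import least_squares
R=np.array([[.997,-.077,0],[.077,.997,0],[0,0,1.]])
def prof(z): return np.interp(z,[-.036,-.027,-.0001,0,.004,.0041,.038],[.003,.006,.006,.012,.012,.008,.008])
def sdf(p,Q):
    x,y,z,t,w=p; a=np.array([-np.sin(t),w,np.cos(t)]); a/=np.linalg.norm(a); d=Q-[x,y,z]; h=d@a; r=np.linalg.norm(d-np.outer(h,a),axis=1)
    e=r-prof(np.clip(h,-.036,.038)); out=np.maximum(h-.038,-.036-h); return np.where(out>0,np.hypot(out,np.maximum(e,0)),np.where(e<0,np.minimum(abs(e),np.minimum(.038-h,h+.036)),e))
def go(files,thr=55):
    S=[]
    for n,f in files:
        c,t,rel,m=run(n,f); m=m&(c['color'].sum(-1)>3*thr)
        Q=rel[m]@R; k=(Q[:,2]<-.172)|((abs(Q[:,1])<.007)&(Q[:,2]<-.135)&(n=='wrist')); Q=Q[k]; S.append((n,Q,t))
    return S
if __name__=='__main__':
    S=go([('side',sys.argv[1]+'s'),('wrist',sys.argv[1]+'w')])
    for name,Q in [(S[0][0],S[0][1]),(S[1][0],S[1][1]),('both',np.vstack([S[0][1],S[1][1]]))]:
        best=min((least_squares(sdf,[.013,0,-.187,t0,0],args=(Q,),loss='soft_l1',f_scale=.0015) for t0 in (.5,.65,.8)),key=lambda r:r.cost)
        p=best.x; t=p[3]; print(name,len(Q),'org(mm, fixture axes, rel TCP)',(p[:3]*1000).round(1),'tilt',np.degrees(t).round(1),'w',p[4].round(2),'res',(np.median(abs(sdf(p,Q)))*1000).round(2),'tip',(p[0]*1000+36*np.sin(t)).round(1),(p[2]*1000-36*np.cos(t)).round(1))
    print(S[1][2])
E
python3 fit.py b
```

```text
side 180 org(mm, fixture axes, rel TCP) [  21.4   -2.4 -182.9] tilt 41.7 w -0.02 res 0.86 tip 45.4 -209.8
wrist 1502 org(mm, fixture axes, rel TCP) [  21.6    0.8 -183.2] tilt 34.7 w -0.01 res 0.65 tip 42.1 -212.8
both 1682 org(mm, fixture axes, rel TCP) [  22.1   -0.6 -183. ] tilt 35.6 w 0.03 res 0.75 tip 43.1 -212.3
[ 0.35706371 -0.30950439  0.35159434]
```

Emit:
drive_tool:
  claw: [5, 5, 5, 5, 5, 5, 5, 5]
  slide:
    - [0.03, 0.07, 0]
    - [0.061, 0.142, 0]
    - [0.092, 0.215, 0]
    - [0.123, 0.287, 0]
    - [0.154, 0.36, 0]
    - [0.186, 0.433, 0]
    - [0.217, 0.505, 0]
    - [0.217, 0.505, -0.05]
  yaw: [0, 0, 0, 0, 0, 0, 0, 0]

```text
time: 8.15
tool_pos: [0.4699, -0.0527, 0.3313]
tcp_rot: [-0.128, 3.131, 0.003]
wrist_force: [1.5, -0.2, -0.4]
width: 0.165
grip_force: 41.9
```

Emit:
drive_tool:
  claw: [5, 5, 5, 5]
  slide:
    - [0, 0, -0.03]
    - [0, 0, -0.03]
    - [0, 0, -0.03]
    - [0, 0, -0.03]
  yaw: [0, 0, 0, 0]

```text
time: 8.48
tool_pos: [0.4664, -0.058, 0.3132]
tcp_rot: [0.119, -3.138, -0.0]
wrist_force: [-0.8, -0.3, -1.1]
width: 0.166
grip_force: 41.9
```

```bash
python3 fit.py c && python3 - <<'E'
from h import *
for f in('cs','cw'):
    c=load(f); im=c['color'][:,:,::-1]
    q=pix(c,(.5285,-.052,.068)); print(f,q,pix(c,(.505,-.057,.11)))
E
```

```text
side 315 org(mm, fixture axes, rel TCP) [  45.7   -3.  -220.4] tilt 34.8 w 0.07 res 10.2 tip 66.2 -250.0
wrist 1738 org(mm, fixture axes, rel TCP) [  21.4    0.9 -184.9] tilt 33.7 w -0.02 res 0.9 tip 41.4 -214.8
both 2053 org(mm, fixture axes, rel TCP) [ 2.19e+01 -1.00e-01 -1.85e+02] tilt 33.9 w 0.01 res 1.34 tip 42.0 -214.9
[ 0.46694324 -0.05838423  0.31438434]
cs (np.float64(265.81321696658375), np.float64(239.581487253985)) (np.float64(254.6978016024197), np.float64(228.12774841340638))
cw (np.float64(282.1085446338713), np.float64(302.281957776464)) (np.float64(276.8356929018538), np.float64(308.72598072113163))
```

Emit:
drive_tool:
  claw: [5, 5, 5, 5, 5, 5, 5]
  slide:
    - [0.0114, 0.0009, -0.0164]
    - [0.0229, 0.0018, -0.0328]
    - [0.0343, 0.0026, -0.0491]
    - [0.04, 0.003, -0.057]
    - [0.0445, 0.0034, -0.064]
    - [0.048, 0.0037, -0.069]
    - [0.048, 0.0037, -0.069]
  yaw: [0, 0, 0, 0, 0, 0, 0]

```text
time: 9.17
tool_pos: [0.4907, -0.0558, 0.2782]
tcp_rot: [0.12, -3.138, -0.001]
wrist_force: [0.1, -0.5, -2.0]
width: 0.168
grip_force: 41.9
```

```bash
python3 fit.py d; python3 - <<'E'
from h import *
s=bot.read_state(); print(s['tool_pos'],s['wrist_force'],s['torque'])
a=load('ds'); b=load('dw')
A=cv2.resize(a['color'][205:265,230:290,::-1],(400,400),interpolation=cv2.INTER_CUBIC)
B=cv2.resize(b['color'][230:330,230:330,::-1],(400,400),interpolation=cv2.INTER_CUBIC)
cv2.imwrite('pics/last.png',cv2.convertScaleAbs(np.hstack([A,B]),alpha=1.5))
E
```

```text
side 448 org(mm, fixture axes, rel TCP) [  50.8   -7.8 -201. ] tilt 45.7 w 0.01 res 6.26 tip 76.6 -226.1
wrist 4546 org(mm, fixture axes, rel TCP) [  35.4    0.5 -183.3] tilt 62.8 w -0.01 res 8.55 tip 67.5 -199.8
both 4994 org(mm, fixture axes, rel TCP) [  37.6    0.4 -186.9] tilt 72.1 w 0.02 res 8.81 tip 71.8 -198.0
[ 0.49060539 -0.05584797  0.27893867]
[ 0.49060539 -0.05584797  0.27893867] [-1.1965206  -0.69913447 -2.38505532] [0.00351739 0.12393713 0.02592496]
```

Emit:
drive_tool:
  claw: [5, 5, 5, 5, 5]
  slide:
    - [0.0034, 0.0003, -0.005]
    - [0.0069, 0.0005, -0.0098]
    - [0.0092, 0.0007, -0.0131]
    - [0.0092, 0.0007, -0.0131]
    - [0.0092, 0.0007, -0.0131]
  yaw: [0, 0, 0, 0, 0]

```text
time: 9.68
tool_pos: [0.4949, -0.0555, 0.272]
tcp_rot: [0.119, -3.138, -0.001]
wrist_force: [-2.3, 0.6, -3.5]
width: 0.166
grip_force: 41.9
```

Emit:
drive_tool:
  claw: [5, 5, 5]
  slide:
    - [0.0034, 0.0003, -0.005]
    - [0.0046, 0.0004, -0.0066]
    - [0.0046, 0.0004, -0.0066]
  yaw: [0, 0, 0]

```text
time: 9.93
tool_pos: [0.4973, -0.0553, 0.2688]
tcp_rot: [0.119, -3.138, -0.0]
wrist_force: [-3.8, 0.4, -2.5]
width: 0.164
grip_force: 41.9
```

Emit:
drive_tool:
  claw: [5, 5, 5]
  slide:
    - [0.0034, 0.0003, -0.005]
    - [0.0034, 0.0003, -0.005]
    - [0.0034, 0.0003, -0.005]
  yaw: [0, 0, 0]

```text
time: 10.18
tool_pos: [0.4991, -0.0552, 0.2664]
tcp_rot: [0.119, -3.139, -0.0]
wrist_force: [-4.0, 0.9, -3.3]
width: 0.167
grip_force: 41.9
```

Emit:
drive_tool:
  claw: [5, 5, 5]
  slide:
    - [0.003, 0.0003, -0.005]
    - [0.003, 0.0003, -0.005]
    - [0.003, 0.0003, -0.005]
  yaw: [0, 0, 0]

```text
time: 10.43
tool_pos: [0.5007, -0.055, 0.2641]
tcp_rot: [0.119, -3.139, -0.0]
wrist_force: [-3.0, 1.3, -3.2]
width: 0.161
grip_force: 41.9
```

Emit:
drive_tool:
  claw: [5, 5, 5]
  slide:
    - [0.003, 0.0003, -0.004]
    - [0.003, 0.0003, -0.004]
    - [0.003, 0.0003, -0.004]
  yaw: [0, 0, 0]

```text
time: 10.68
tool_pos: [0.5022, -0.0549, 0.2622]
tcp_rot: [0.119, -3.139, -0.0]
wrist_force: [-4.2, 0.1, -2.5]
width: 0.167
grip_force: 41.9
```

Emit:
drive_tool:
  claw: [5, 5, 5]
  slide:
    - [0.003, 0.0003, -0.004]
    - [0.003, 0.0003, -0.004]
    - [0.003, 0.0003, -0.004]
  yaw: [0, 0, 0]

```text
time: 10.93
tool_pos: [0.5036, -0.0548, 0.2602]
tcp_rot: [0.119, -3.139, -0.0]
wrist_force: [-5.0, 0.0, -2.8]
width: 0.169
grip_force: 41.9
```

Emit:
drive_tool:
  claw: [5, 5, 5]
  slide:
    - [0.003, 0.0003, -0.004]
    - [0.003, 0.0003, -0.004]
    - [0.003, 0.0003, -0.004]
  yaw: [0, 0, 0]

```text
time: 11.18
tool_pos: [0.5051, -0.0546, 0.2582]
tcp_rot: [0.119, -3.139, -0.0]
wrist_force: [-4.3, 0.5, -2.9]
width: 0.167
grip_force: 41.9
```

Emit:
drive_tool:
  claw: [5, 5, 5]
  slide:
    - [0.003, 0.0003, -0.004]
    - [0.003, 0.0003, -0.004]
    - [0.003, 0.0003, -0.004]
  yaw: [0, 0, 0]

```text
time: 11.43
tool_pos: [0.5065, -0.0545, 0.2561]
tcp_rot: [0.119, -3.138, -0.0]
wrist_force: [-5.3, 0.9, -3.3]
width: 0.166
grip_force: 41.9
```

Emit:
drive_tool:
  claw: [5, 5, 5]
  slide:
    - [0.003, 0.0003, -0.004]
    - [0.003, 0.0003, -0.004]
    - [0.003, 0.0003, -0.004]
  yaw: [0, 0, 0]

```text
time: 11.68
tool_pos: [0.508, -0.0544, 0.2541]
tcp_rot: [0.119, -3.138, 0.0]
wrist_force: [-4.7, -0.2, -3.9]
width: 0.167
grip_force: 41.9
```

Emit:
drive_tool:
  claw: [5, 5, 5]
  slide:
    - [0.003, 0.0003, -0.004]
    - [0.003, 0.0003, -0.004]
    - [0.003, 0.0003, -0.004]
  yaw: [0, 0, 0]

```text
time: 11.93
tool_pos: [0.509, -0.0542, 0.2535]
tcp_rot: [0.12, -3.136, -0.0]
wrist_force: [-13.4, 0.6, 9.6]
width: 0.167
grip_force: 43.2
```

```bash
python3 fit.py e; python3 - <<'E'
from h import *
s=bot.read_state(); print(s['tool_pos'],s['wrist_force'],s['torque'])
a=load('es'); b=load('ew')
A=cv2.resize(a['color'][200:260,230:290,::-1],(400,400),interpolation=cv2.INTER_CUBIC)
B=cv2.resize(b['color'][210:310,230:330,::-1],(400,400),interpolation=cv2.INTER_CUBIC)
cv2.imwrite('pics/last.png',cv2.convertScaleAbs(np.hstack([A,B]),alpha=1.6))
E
```

```text
side 312 org(mm, fixture axes, rel TCP) [  49.8  -11.2 -186.2] tilt 81.9 w 0.26 res 4.62 tip 85.4 -191.3
wrist 4688 org(mm, fixture axes, rel TCP) [  31.7    0.7 -171.3] tilt 74.6 w -0.0 res 2.94 tip 66.4 -180.8
both 5000 org(mm, fixture axes, rel TCP) [  31.     0.3 -171.5] tilt 74.5 w -0.01 res 3.06 tip 65.7 -181.1
[ 0.50894777 -0.05428493  0.25348016]
[ 0.50894777 -0.05428493  0.25348016] [-12.96865042   0.12783482   9.40031565] [0.03425918 2.26216952 0.00547341]
```

View pics/last.png

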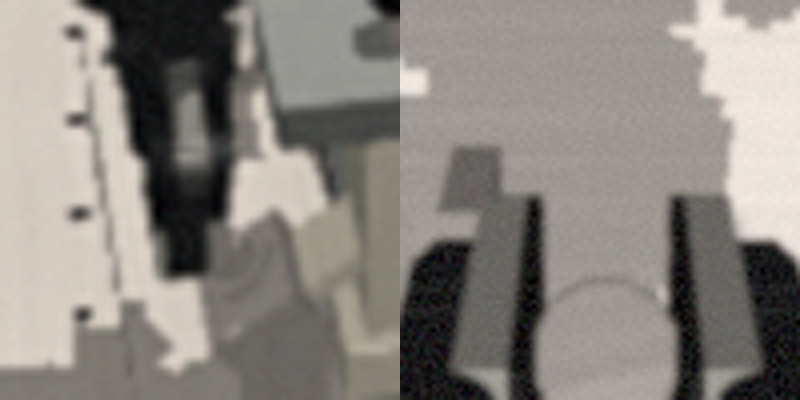

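Emit:
drive_tool:
  claw: [5, 5, 5, 40, 40, 40, 40]
  slide:
    - [0.0022, 0.0002, -0.0032]
    - [0.0022, 0.0002, -0.0032]
    - [0.0022, 0.0002, -0.0032]
    - [0.0022, 0.0002, -0.0032]
    - [0.0022, 0.0002, -0.0032]
    - [0.0022, 0.0002, -0.0032]
    - [0.0022, 0.0002, -0.0032]
  yaw: [0, 0, 0, 0, 0, 0, 0]

```text
time: 12.62
tool_pos: [0.5122, -0.0542, 0.2517]
tcp_rot: [-0.119, 3.136, -0.001]
wrist_force: [0.7, 0.0, 0.2]
width: 0.466
grip_force: 0.0
```

Emit:
drive_tool:
  claw: [45, 45, 45, 45, 45, 45, 45, 45]
  slide:
    - [-0.012, 0, 0.017]
    - [-0.03, 0, 0.043]
    - [-0.05, 0, 0.09]
    - [-0.05, 0, 0.15]
    - [-0.05, 0, 0.22]
    - [-0.05, 0, 0.26]
    - [-0.05, 0, 0.26]
    - [-0.05, 0, 0.26]
  yaw: [0, 0, 0, 0, 0, 0, 0, 0]

```text
time: 13.28
tool_pos: [0.4864, -0.0542, 0.3831]
tcp_rot: [-0.119, 3.135, -0.001]
wrist_force: [0.0, -0.2, -0.4]
width: 0.528
grip_force: 0.0
```

```bash
cat > chk.py <<'E'
from fit import *
f=sys.argv[1]
def fitw(Q,n):
    # fixture axes, origin at seat estimate
    s=np.array([.5295,-.0525,.068]); X=(Q-s)@R
    k=(abs(X[:,1])<.013)&(X[:,0]>-.045)&(X[:,0]<.012)
    a=np.array([-np.sin(.611),0,np.cos(.611)]); h=X@a; k&=(h>.003)&(h<.06); X=X[k]
    if len(X)<30: print(n,len(X)); return
    b=least_squares(sdf,[0,0,.002,.61,0],args=(X,),loss='soft_l1',f_scale=.0015); p=b.x
    print(n,len(X),'org',(p[:3]*1000).round(1),'tilt',np.degrees(p[3]).round(1),'w',p[4].round(3),'res',(np.median(abs(sdf(p,X)))*1000).round(2),'along',(p[:3]@a*1000).round(1),'h max',(h[k].max()*1000).round(1))
for n in ('top','side','wrist'):
    c=shot(n,f+n[0]); P=cloud(c)[c['depth']>0]; fitw(P,n)
s=bot.read_state(); print(s['tool_pos'],s['wrist_force'],s['time'])
E
python3 chk.py f
```

```text
top 0
side 134 org [-2.9 -1.5 -0.4] tilt 34.4 w -0.023 res 0.83 along 1.3 h max 41.6
wrist 706 org [-3.7  1.1 -0.9] tilt 32.6 w -0.01 res 0.74 along 1.4 h max 60.0
[ 0.48517573 -0.05395393  0.37926336] [ 0.03912029  0.50037672 -0.77716127] 13.4333
```

```bash
cat > rel.py <<'E'
from fit import *
f=sys.argv[1]; a=np.array([-np.sin(.6109),0,np.cos(.6109)]); e=np.array([np.cos(.6109),0,np.sin(.6109)])
s=np.array([.5285,-.052,.068])
for n in ('side','wrist'):
    c=load(f+n[0]); X=((cloud(c)[c['depth']>0])-s)@R; h=X@a*1000; u=X@e*1000; y=X[:,1]*1000; r=np.hypot(u,y)
    pl=(abs(u)<16)&(abs(y)<16)&(r>14.5)&(abs(h)<3); top=(r<7)&(h>30)&(h<50); hd=(r<12)&(r>9)&(h>1)&(h<9)
    print(n,'plate',pl.sum(),np.median(h[pl]).round(2),'gripend',top.sum(),np.percentile(h[top],[50,75,90]).round(2) if top.any() else '', 'head top',hd.sum(),np.percentile(h[hd],[25,50,75]).round(2) if hd.any() else '')
E
python3 rel.py f
```

```text
side plate 26 0.85 gripend 15 [38.53 39.13 39.38] head top 17 [3.86 4.85 6.92]
wrist plate 413 0.53 gripend 252 [38.46 38.95 39.36] head top 139 [3.66 4.5  4.93]
```

```bash
python3 -c "
from workcell import bot
print(bot.finish_job())"
```

```text
the job is handed in; nothing more can be done
None
```

I pushed the carriage by its knob to its stop over the valve block, then put the pin through that fork and lug. Its head measured home on the fork to within about 0.4 mm; I let go, backed the arm clear and handed the job in at about 13.4 s.

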